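Push a nail-studded offcut through the self-closing flap of a scrap box

TASK

Clear the nail-studded offcut from the loading deck into the scrap box: push the box's self-closing flap open with one finger and, while that finger keeps it open, push the offcut through the gateway with the other finger so that it drops into the bin. Do not grip or lift the offcut, never let the flap press on it, and let the flap close again afterwards. Leave the jar, cup, screwdriver and hammer where they are.

Things in the scene. Friction and masses are not known exactly. Their poses are not given: they have to be found in the camera images.
- scrap_box: Fixed plywood scrap box with a grey loading deck before it. Origin: on the table, under the middle of the gateway, at the deck's edge. Its x axis is the pushing direction (deck to bin), y is left when pushing, z up. Its points below share these axes.
- deck (a point): Centre of the loading deck's top: flat, 75 mm above the table, box x -150 to 0 mm, 190 mm wide, no rims, open behind and at both sides.
- gateway (a point): Middle of the gateway's sill (box x 0, 75 mm above the table). The gateway is 140 mm wide (box y -70 to +70) between two posts that stand 40 mm above the deck; open on top, no lintel, so fingers may pass through from above. The deck ends here: what passes over its edge drops 69 mm into the bin, below the flap.
- bin (a point): Centre of the bin's floor, 6 mm above the table. Bin inside: box x 8 to 186 mm, 170 mm wide; open on top, its walls reach 115 mm above the table.
- flap (a joint): Self-closing aluminium flap across the gateway, on a vertical hinge at its left end (box x 6, y +70 mm). 0 = shut; to 1.5 rad as the free end swings into the bin (box +x); never towards the deck. 128 mm long, 5 thick, 34 tall, 81 to 115 mm above the table. A spring shuts it within 0.5 s: 0.2 N m shut, 0.28 N m open (about 1.6 to 2.2 N at the free end, 4 N at 50 mm from the axis).
- flap_edge (a point): Middle of the flap's free end, 128 mm from the hinge axis, 98 mm above the table.
- offcut: Loose wooden block, 44 x 52 x 26 mm (its x, y, z), about 60 g, with five nails standing 10 mm out of its top (36 mm tall over all); starts nails up on the loading deck, its x axis within about 25 degrees of the box's. Origin: centre of its underside. Slides with moderate friction; a push of under 1 N moves it.
- nail_jar: Bystander: closed jar, 54 mm across, 75 mm tall, standing on the table beside the box. Origin: centre of its underside.
- brush_mug: Bystander: white cup, 72 mm across, 85 mm tall, standing on the table beside the box. Origin: centre of its underside.
- screwdriver: Bystander: screwdriver 170 mm long, lying on the table along its own x. Origin: under its middle.
- hammer: Bystander: hammer 270 mm long, lying on the table along its own x. Origin: under its middle.

How it is judged:
By the outcome, as a careful person would: the job done as asked, in the order asked, and still so for the second after the job is handed in, with the robot touching nothing.
It also fails if it takes over 35 s, if anything falls off the work surface, if the arm or the gripper's body presses on something with over 40 N, if the wrist force passes 120 N, or if a joint passes its speed limit or range.

ROBOT

A 6-joint arm with a two-finger parallel gripper is mounted at the origin on the work surface. World frame = base frame: x ahead of the robot, y to its left, z up, the work surface at z = 0. Lengths are in m, angles in rad, forces in N, time in s.
With the tool pointing down it reaches from about 0.275 to 0.75 m from the base axis. Payload 10.2 kg.
Tool frame: the origin (TCP) lies midway between the tips of the shut fingers; the grasp point (between the pads) lies 19 mm behind it; y points along the fingers, z is the direction in which the jaws open and shut, and the axes are right-handed (so a half turn about y gives the same grasp; the last joint's range is limited). The gripper opens to 88 mm and grips with 3 to 60 N. Pads are 18 mm wide; open, the fingers measure 123 mm over their backs; the gripper's body (75 mm by 187 mm) begins 45 mm behind the grasp point.
Start: joints at [0.936, 0.313, 1.498, -0, 1.331, -0.223], TCP at [0.21, 0.481, 0.239] pointing down, gripper open.
Joint ranges: [-2.94, 2.94], [-0.97, 2.17], [0.19, 2.56], [-1.23, 4.37], [0.02, 3.11], [-2.88, 2.88]. Speed limits (rad/s): [2.39, 2.39, 3.01, 3.14, 3.14, 3.14].

INTERFACE

Orientations are given as a rotation vector (axis times angle).
In Python, from plant import get_obs, snapshot, camera_info, sign_off, outline_of, pinpoint gives the robot as it stands.
- The arm moves only by the tool move_arm, never from a script. Its argument "targets" is a list of rows, each a list of 7 numbers: the shift along the world's x, y, z in m, then the turn, a rotation vector about the world's x, y, z in rad, then the gripper's target within -1 to 1 (fully open at 1, half-way at 0, shut at -1). A call has 1 to 5 rows; each row is the pose to reach, as a shift and turn from the pose commanded when the call began; what a row does not reach only later rows make up. A row lasts 1/8 s, in which the tool goes at most 62.5 mm and 10.7 degrees, less where a joint would pass 70% of its speed; a pose out of reach is approached as far as the arm can. A call with a gripper value outside its range is refused whole. The fingers move at their own pace and stop on an object; "newtons" is the grip in N (left out, the last holds). Time passes only in rows, so rows that repeat a pose let the fingers close. It gives the time, the measured TCP pose, the force and the opening at its end, in the units of the state.
- get_obs(): the state, without advancing time (a new reading comes with each control period).
- snapshot(name): name is "side" or "top" or "wrist"; returns the picture (384x512x3 uint8, red, green, blue); there is no depth.
- camera_info(name): a dict with "mtx" (3x3 intrinsics, pixels), "R" (3x3) and "t" (3): a world point X has camera coordinates R X + t. Camera axes: x right, y down, z forward; pixel columns grow to the right and rows downward; lengths in m; the calibration is good to about 2 mm. The wrist camera is an equidistant fisheye: a pixel r from the principal point sees the ray r / f radians off the axis. A picture is of the moment at which its call begins: read the wrist's pose just before it. camera_info takes no time and is no camera call; for the wrist camera it gives the pose at the moment of the call.
- sign_off(): hands the job in, once; it reports no verdict.
Trained networks look in the newest picture that a camera, given by its name, has taken for a name from the list of things; names that differ only in an ending like _2 or _b are one class to them, and where a whole thing is asked for, a point or a joint stands for the part that bears it (a point fixed in the world has none). Each returns a list of dicts, best first, with "confidence" (0 to 1); they miss things now and then, are a little off and sometimes report something else, mostly with a low value. They report only what shows in the picture. A call takes as long as a camera call.
- outline_of(camera, name): "region" (384x512 bool, what is visible of it).
- pinpoint(camera, name): "location" ([x, y, z] in m, in the coordinates of the camera as it stood for that picture, good to about 4 mm: a listed point, or the origin of a listed thing).
The state is a dict: "time_s": time; "q": joint angles; "joint_vel": joint speeds; "joint_efforts": joint torques, N m; "tcp_pos": TCP position; "ee_rot": TCP orientation; "contact_force": force on the tool from outside, world axes, zero at the start; "wrist_torque": the same for the moment, N m; "opening": finger opening in m.
Only numpy, scipy, OpenCV 4.12 (cv2) and the standard library are available. Lean on these libraries where they do the work, as an engineer would, in place of code of your own. Each camera call takes 0.05 s, during which the arm holds its last target.

## Working session

There is one attempt and no reset: what is moved stays moved. The work goes in short steps, Python scripts to look and compute and a tool call to move; the robot and the scene stay as the last step left them, time stands still between calls to the robot, and variables do not carry over. Pictures are saved under pics/ and viewed, and the job is handed in when it is done.

Besides the shell and the picture viewer there is one more tool, called after "Call:" by a JSON object that holds its "name" and its "arguments". move_arm: Moves the arm, as the interface text tells. Its arguments: {"type":"object","properties":{"targets":{"type":"array","items":{"type":"array","items":{"type":"number"}}},"newtons":{"type":"number"}},"required":["targets"]}

```bash
mkdir -p pics; ls; cat > h.py <<'E'
import numpy as np, cv2
from plant import *
from scipy.spatial.transform import Rotation as Ro
def snap(c,fn=None):
    im=snapshot(c)
    if fn: cv2.imwrite('pics/'+fn,cv2.cvtColor(im,cv2.COLOR_RGB2BGR))
    return im
def toW(ci,p): return ci['R'].T@(np.array(p)-ci['t'])
E
python3 - <<'E'
from h import *
o=get_obs()
for k,v in o.items(): print(k,np.round(v,3))
for c in ['top','side']:
    snap(c,c+'0.png'); ci=camera_info(c)
    print(c, 'campos',np.round(-ci['R'].T@ci['t'],3))
    for n in ['scrap_box','deck','gateway','bin','flap_edge','offcut','nail_jar','brush_mug','screwdriver','hammer']:
        for r in pinpoint(c,n)[:1]: print(n,round(r['confidence'],2),np.round(toW(ci,r['location']),3))
print(get_obs()['time_s'])
E
```

```text
pics
time_s 0.0
q [ 0.936  0.313  1.498 -0.     1.331 -0.223]
joint_vel [-0.     0.001 -0.001  0.001 -0.002 -0.   ]
joint_efforts [-0.0000e+00 -4.0222e+01 -2.5226e+01  6.9000e-02  3.5000e-02 -0.0000e+00]
tcp_pos [0.21  0.481 0.238]
ee_rot [-1.548  0.323 -0.323]
contact_force [-0.201 -0.155 -0.591]
wrist_torque [ 0.03  -0.026  0.04 ]
opening 0.088
top campos [ 3.990e-01 -1.000e-03  1.049e+00]
scrap_box 0.73 [ 0.591 -0.057  0.   ]
deck 0.79 [ 0.522 -0.082  0.073]
gateway 0.78 [ 0.596 -0.055  0.074]
bin 0.61 [ 0.683 -0.024  0.009]
flap_edge 0.71 [ 0.638 -0.368 -0.002]
offcut 0.85 [ 0.491 -0.077  0.076]
nail_jar 0.64 [ 0.583 -0.252 -0.002]
brush_mug 0.7 [0.575 0.128 0.002]
screwdriver 0.68 [ 0.42   0.154 -0.002]
hammer 0.72 [ 0.64  -0.366 -0.001]
side campos [ 0.274 -0.603  0.894]
scrap_box 0.56 [ 0.599 -0.058 -0.   ]
deck 0.77 [ 0.53  -0.085  0.075]
gateway 0.7 [ 0.597 -0.058  0.001]
bin 0.92 [ 0.685 -0.022  0.007]
flap_edge 0.9 [ 0.621 -0.111  0.095]
offcut 0.89 [ 0.494 -0.084  0.077]
nail_jar 0.9 [ 0.585 -0.248  0.003]
brush_mug 0.89 [0.579 0.127 0.003]
screwdriver 0.74 [0.424 0.155 0.001]
hammer 0.73 [ 0.643 -0.372 -0.004]
1.1
```

View pics/top0.png

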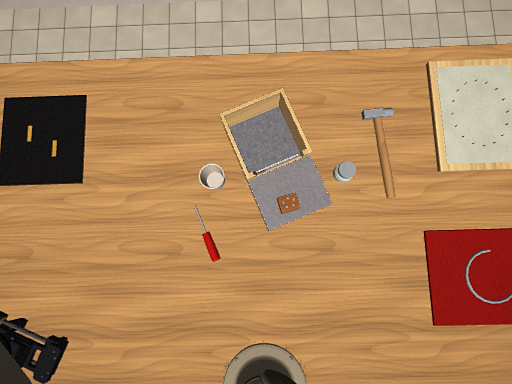

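View pics/side0.png

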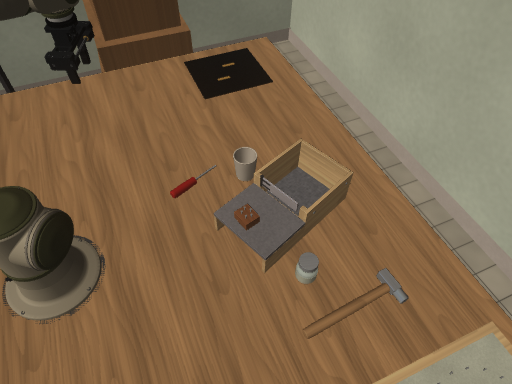

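```bash
python3 - <<'E'
from h import *
a=cv2.imread('pics/top0.png')[80:240,205:365]; cv2.imwrite('pics/topc.png',cv2.resize(a,(640,640),interpolation=cv2.INTER_CUBIC)[:600])
a=cv2.imread('pics/side0.png')[130:280,205:365]; cv2.imwrite('pics/sidec.png',cv2.resize(a,(640,600),interpolation=cv2.INTER_CUBIC))
snapshot('top');r=outline_of('top','offcut')
for x in r[:2]:
    m=x['region'].astype(np.uint8); c=cv2.minAreaRect(np.argwhere(m)[:,::-1].astype(np.float32)); print(x['confidence'],c, cv2.boxPoints(c))
ci=camera_info('top'); print(ci)
E
```

```text
0.52 ((288.3499755859375, 203.05001831054688), (17.39252471923828, 20.23857307434082), 71.56504821777344) [[275.99997 198.00002]
 [295.19998 191.60002]
 [300.69998 208.10002]
 [281.49997 214.50002]]
{'mtx': array([[356.73384176,   0.        , 251.27220378],
       [  0.        , 356.73384176, 183.36597865],
       [  0.        ,   0.        ,   1.        ]]), 'R': array([[-0.02872476, -0.99926877, -0.02523519],
       [-0.98775575,  0.0322485 , -0.15263882],
       [ 0.153341  ,  0.02054169, -0.98795981]]), 't': array([0.03644911, 0.5539887 , 0.97571175])}
```

View pics/topc.png

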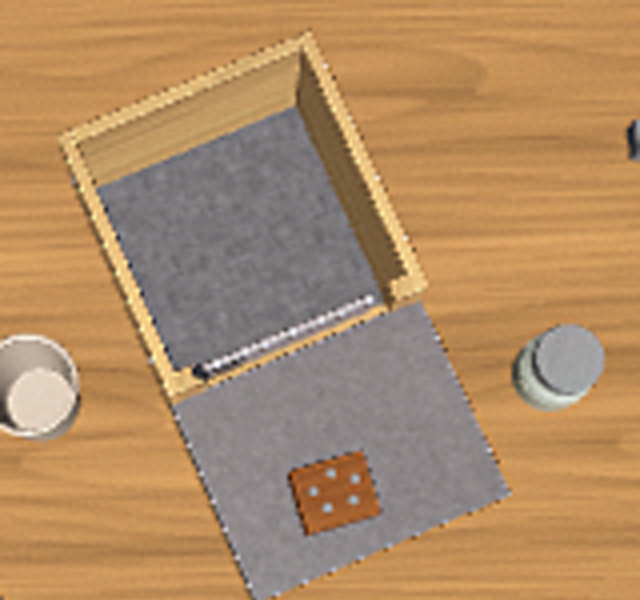

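View pics/sidec.png

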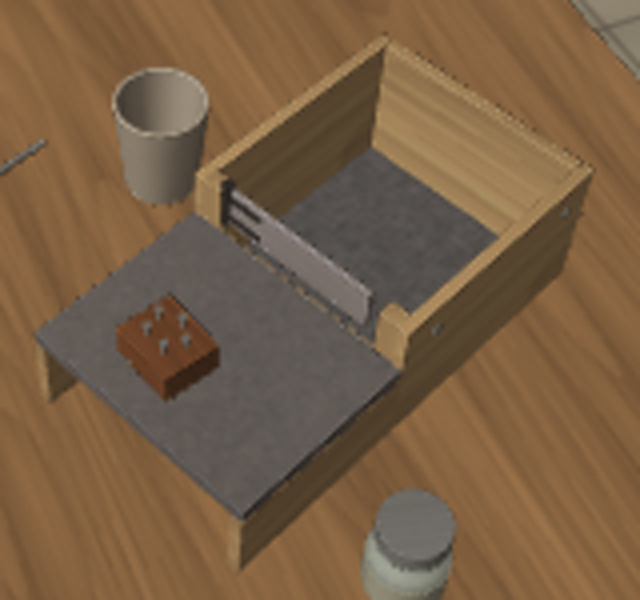

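```bash
cat >> h.py <<'E'
def ray(ci,px,z):
    d=ci['R'].T@np.linalg.inv(ci['mtx'])@np.array([px[0],px[1],1.]); c=-ci['R'].T@ci['t']
    return c+d*(z-c[2])/d[2]
E
python3 - <<'E'
from h import *
from scipy.optimize import least_squares
D={}
ct=camera_info('top'); cs=camera_info('side')
T=lambda u,v:(205+u/4,80+v/4); S=lambda u,v:(205+u/4,130+v/4)
pts=[(ct,T(255,600),(-.15,.095)),(ct,T(510,493),(-.15,-.095)),(ct,T(173,398),(0,.095)),(ct,T(425,300),(0,-.095)),
(cs,S(38,335),(-.15,.095)),(cs,S(240,517),(-.15,-.095)),(cs,S(195,215),(0,.095)),(cs,S(400,372),(0,-.095))]
W=np.array([ray(c,p,.075)[:2] for c,p,_ in pts]); B=np.array([b for *_,b in pts])
def f(p): R=np.array([[np.cos(p[2]),-np.sin(p[2])],[np.sin(p[2]),np.cos(p[2])]]); return (B@R.T+p[:2]-W)
for sl in (slice(0,4),slice(4,8),slice(0,8)):
    r=least_squares(lambda p:f(p)[sl].ravel(),[.597,-.057,.38]); print(np.round(r.x,4),np.degrees(r.x[2]))
    print(np.round(f(r.x)[sl]*1000,1).tolist())
p=r.x
R=np.array([[np.cos(p[2]),-np.sin(p[2])],[np.sin(p[2]),np.cos(p[2])]])
for c,qs,F in((ct,[(289,470),(365,452),(383,513),(307,535)],T),(cs,[(117,333),(170,295),(218,350),(165,380)],S)):
    w=np.array([ray(c,F(*q),.101)[:2] for q in qs]); b=(w-p[:2])@R
    print('offcut box',np.round(b*1000,1).tolist(),b.mean(0)*1000)
    print([np.linalg.norm(b[i]-b[i-1])*1000 for i in range(4)], [np.degrees(np.arctan2(*(b[i]-b[i-1])[::-1])) for i in range(4)])
E
```

```text
[ 0.5938 -0.0615  0.3535] 20.252343146234267
[[-0.4, 0.6], [-1.8, -1.5], [-0.0, 0.8], [2.3, 0.1]]
[ 0.5941 -0.0623  0.3718] 21.303876679650365
[[-3.0, 1.4], [0.5, -1.7], [1.1, 2.2], [1.5, -1.9]]
[ 0.594  -0.0619  0.3626] 20.77590549512724
[[-0.6, -1.4], [-0.4, -2.9], [-0.7, 0.1], [3.3, -0.0], [-2.8, 3.4], [-1.0, -0.3], [1.8, 2.9], [0.5, -1.8]]
offcut box [[-78.6, 42.5], [-86.9, -9.0], [-128.9, -3.7], [-123.0, 48.5]] [-104.36935389   19.54407442]
[np.float64(44.82928474908482), np.float64(52.19690370818487), np.float64(42.29385759845351), np.float64(52.54269675447267)] [np.float64(-7.653690791133098), np.float64(-99.19536337710039), np.float64(172.82382040576562), np.float64(83.58145008371511)]
offcut box [[-122.3, 41.9], [-77.2, 40.4], [-85.5, -11.9], [-125.2, -5.1]] [-102.54369312   16.32642797]
[np.float64(47.11560306197429), np.float64(45.17119898913997), np.float64(52.93192792030623), np.float64(40.26739321923203)] [np.float64(86.58132907580065), np.float64(-1.9452762928698693), np.float64(-98.98098791366215), np.float64(170.3000858461254)]
```

```bash
cat >> h.py <<'E'
BO=np.array([.594,-.0615]); BY=np.radians(20.8)
BR=np.array([[np.cos(BY),-np.sin(BY)],[np.sin(BY),np.cos(BY)]])
b2w=lambda b:BR@np.array(b)+BO
w2b=lambda w:(np.array(w)-BO)@BR
def tool():
    o=get_obs(); M=Ro.from_rotvec(o['ee_rot']).as_matrix(); return o,M
E
python3 - <<'E'
from h import *
o,M=tool(); print(np.round(M,3)); z=M[:,2]; print('jaw yaw',np.degrees(np.arctan2(z[1],z[0])))
t=b2w([-.094,.027]); print('target',t, 'shift',t-o['tcp_pos'][:2], o['tcp_pos'], 'boxx dir',BR[:,0])
E
```

```text
[[ 0.916  0.     0.4  ]
 [-0.4   -0.     0.916]
 [ 0.    -1.     0.   ]]
jaw yaw 66.4057592769932
target [ 0.4965385  -0.06963976] shift [ 0.28637703 -0.55075467] [0.21016147 0.48111491 0.23871126] boxx dir [0.93482568 0.35510696]
```

Call:
{"name": "move_arm", "arguments": {"targets": [[0.025, -0.05, 0, 0, 0, -0.06, 1], [0.05, -0.1, 0, 0, 0, -0.12, 1], [0.08, -0.15, 0, 0, 0, -0.18, 1], [0.105, -0.2, 0, 0, 0, -0.24, 1], [0.13, -0.25, 0, 0, 0, -0.3, 1]]}}

```text
time_s: 1.82
tcp_pos: [0.3407, 0.2295, 0.2389]
ee_rot: [-1.497, 0.558, -0.559]
contact_force: [0.2, 0.8, -0.1]
opening: 0.088
```

Call:
{"name": "move_arm", "arguments": {"targets": [[0.026, -0.05, 0, 0, 0, -0.06, 1], [0.052, -0.1, 0, 0, 0, -0.12, 1], [0.08, -0.15, 0, 0, 0, -0.18, 1], [0.105, -0.2, 0, 0, 0, -0.24, 1], [0.13, -0.25, 0, 0, 0, -0.286, 1]]}}

```text
time_s: 2.45
tcp_pos: [0.4708, -0.0208, 0.2389]
ee_rot: [-1.426, 0.779, -0.779]
contact_force: [0.1, -0.2, -0.0]
opening: 0.0882
```

Call:
{"name": "move_arm", "arguments": {"targets": [[0.026, -0.05, -0.02, 0, 0, 0, 1], [0.026, -0.05, -0.05, 0, 0, 0, 1], [0.026, -0.05, -0.05, 0, 0, 0, 1], [0.026, -0.05, -0.05, 0, 0, 0, 1]]}}

```text
time_s: 2.95
tcp_pos: [0.4965, -0.0686, 0.19]
ee_rot: [-1.427, 0.776, -0.778]
contact_force: [-0.1, -0.3, -0.1]
opening: 0.0883
```

```bash
python3 - <<'E'
from h import *
o,M=tool(); z=M[:,2]; print('jaw yaw',np.degrees(np.arctan2(z[1],z[0])),o['tcp_pos'],o['time_s'],w2b(o['tcp_pos'][:2]),o['contact_force'],o['opening'])
for c in ('side','wrist','top'): snap(c,c+'1.png')
a=cv2.imread('pics/side1.png')[90:290,180:400]; cv2.imwrite('pics/side1c.png',cv2.resize(a,(660,600),interpolation=cv2.INTER_CUBIC))
cs=camera_info('side'); p=o['tcp_pos']
for d in (-.044,0,.044):
    c=cs['R']@(p+d*z)+cs['t']; q=cs['mtx']@c; q=q[:2]/q[2]; print(d,q,(q-[180,90])*3)
E
```

```text
jaw yaw 32.87134534686698 [ 0.49647657 -0.06859439  0.18997848] 2.95 [-0.09368668  0.02799923] [-0.12791552 -0.25169619 -0.10352504] 0.08826619206174978
-0.044 [235.32836526 200.08721541] [165.98509577 330.26164624]
0 [246.0177308  187.91396141] [198.05319239 293.74188423]
0.044 [256.17286811 176.34909673] [228.51860433 259.04729019]
```

View pics/side1c.png

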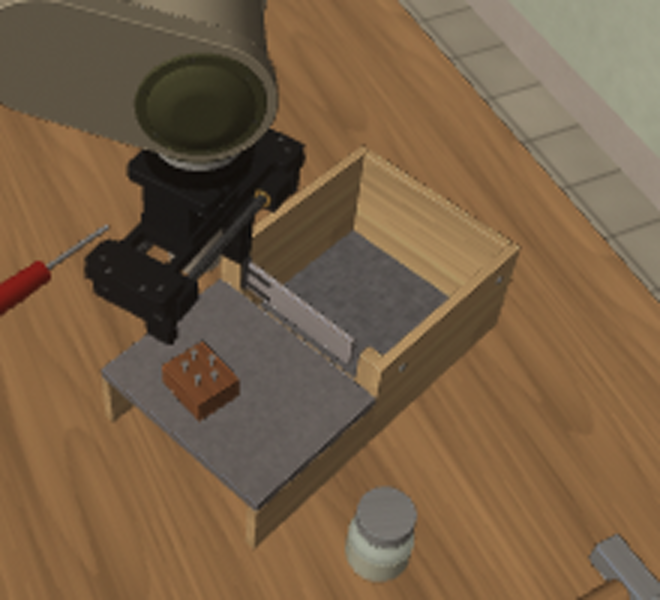

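View pics/wrist1.png

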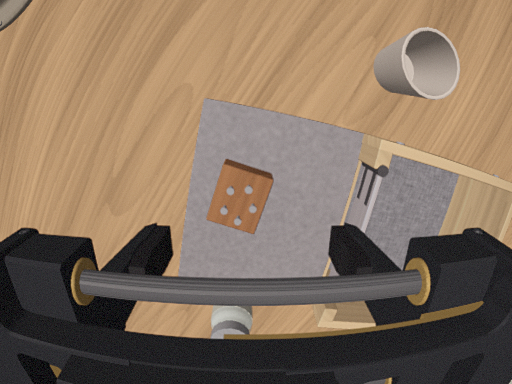

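Call:
{"name": "move_arm", "arguments": {"targets": [[0, -0.001, -0.04, 0, 0, 0, 1], [0, -0.001, -0.08, 0, 0, 0, 1], [0, -0.001, -0.105, 0, 0, 0, 1], [0, -0.001, -0.105, 0, 0, 0, 1]]}}

```text
time_s: 3.6
tcp_pos: [0.4957, -0.0695, 0.0832]
ee_rot: [-1.428, 0.779, -0.776]
contact_force: [0.9, 0.4, 0.9]
opening: 0.0881
```

```bash
python3 - <<'E'
from h import *
o,M=tool(); z=M[:,2]; print(o['tcp_pos'],w2b(o['tcp_pos'][:2]),o['contact_force'])
for c in ('side','wrist'): snap(c,c+'2.png')
a=cv2.imread('pics/side2.png')[90:290,180:400]; cv2.imwrite('pics/side2c.png',cv2.resize(a,(660,600),interpolation=cv2.INTER_CUBIC))
E
```

```text
[ 0.49569179 -0.06948035  0.08321797] [-0.09473492  0.02744969] [0.936262   0.41633843 0.89405338]
```

View pics/side2c.png

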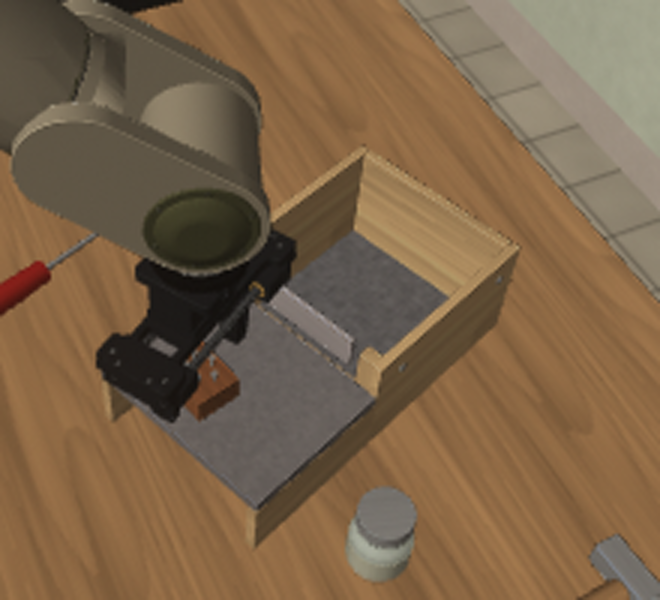

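View pics/wrist2.png

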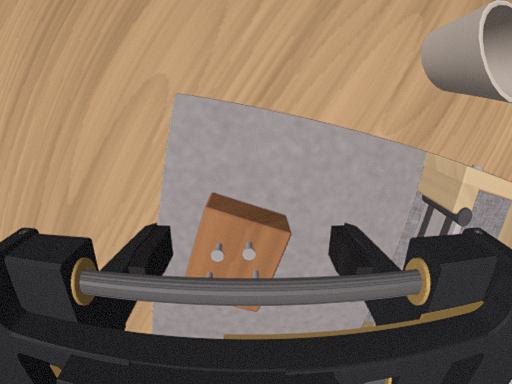

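Call:
{"name": "move_arm", "arguments": {"targets": [[0.009, 0.004, 0, 0, 0, 0, 1], [0.019, 0.007, 0, 0, 0, 0, 1], [0.028, 0.011, 0, 0, 0, 0, 1], [0.037, 0.014, 0, 0, 0, 0, 1], [0.037, 0.014, 0, 0, 0, 0, 1]]}}

```text
time_s: 4.32
tcp_pos: [0.5333, -0.0557, 0.0836]
ee_rot: [-1.428, 0.778, -0.777]
contact_force: [-3.7, -2.2, 4.1]
opening: 0.0886
```

```bash
python3 - <<'E'
from h import *
o,M=tool(); z=M[:,2]; print(o['tcp_pos'],w2b(o['tcp_pos'][:2]),o['contact_force'])
for c in ('top','wrist'): snap(c,c+'3.png')
a=cv2.imread('pics/top3.png')[80:240,205:365]; cv2.imwrite('pics/top3c.png',cv2.resize(a,(600,600),interpolation=cv2.INTER_CUBIC))
E
```

```text
[ 0.53332509 -0.05572853  0.0836253 ] [-0.05467097  0.02694141] [-3.67954828 -2.227083    4.08759124]
```

View pics/top3c.png

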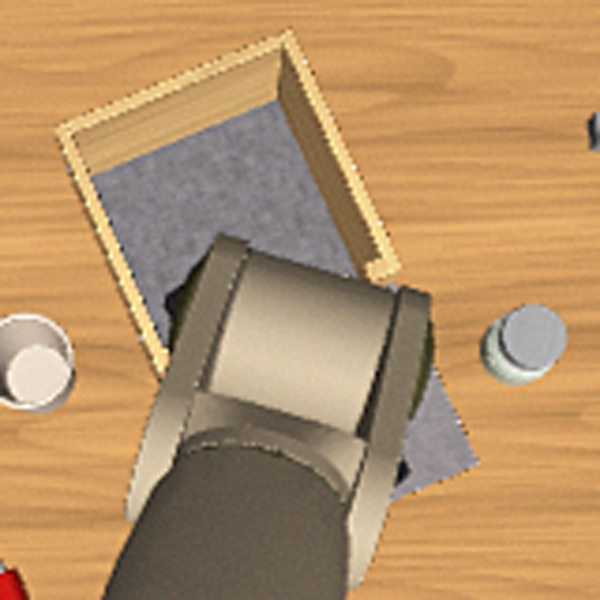

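View pics/wrist3.png

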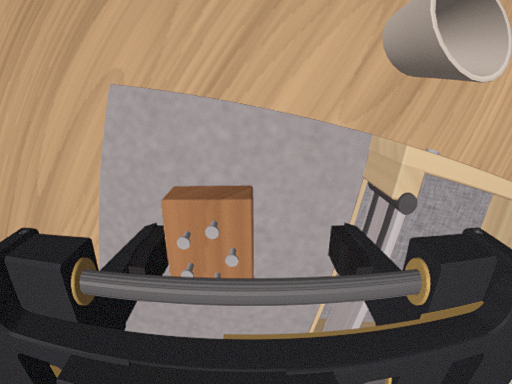

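Call:
{"name": "move_arm", "arguments": {"targets": [[0.0, 0.0, 0.003, 0, 0, 0, 1], [0.009, 0.004, 0.003, 0, 0, 0, 1], [0.019, 0.007, 0.003, 0, 0, 0, 1], [0.023, 0.009, 0.003, 0, 0, 0, 1], [0.023, 0.009, 0.003, 0, 0, 0, 1]]}}

```text
time_s: 5.05
tcp_pos: [0.555, -0.0471, 0.0861]
ee_rot: [-1.429, 0.78, -0.775]
contact_force: [-8.7, -4.9, -1.6]
opening: 0.0882
```

```bash
python3 - <<'E'
from h import *
o,M=tool(); z=M[:,2]; print(o['tcp_pos'],w2b(o['tcp_pos'][:2]),o['contact_force'])
for c in ('side','wrist'): snap(c,c+'4.png')
a=cv2.imread('pics/side4.png')[90:290,180:400]; cv2.imwrite('pics/side4c.png',cv2.resize(a,(660,600),interpolation=cv2.INTER_CUBIC))
E
```

```text
[ 0.55495669 -0.04713538  0.08614377] [-0.03139771  0.02729297] [-8.748981   -4.87506854 -1.55817852]
```

View pics/side4c.png

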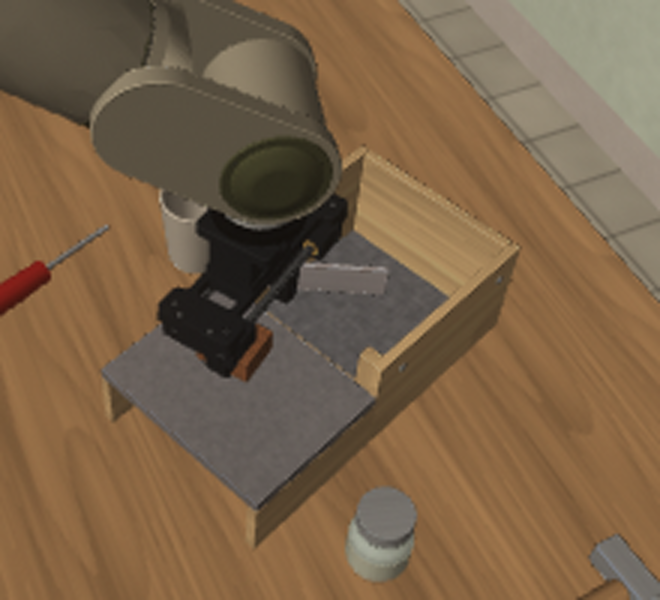

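View pics/wrist4.png

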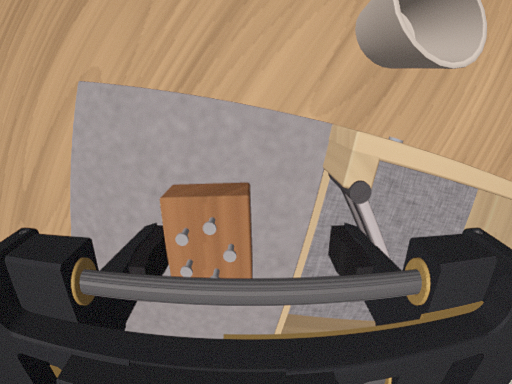

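Call:
{"name": "move_arm", "arguments": {"targets": [[0.009, 0.004, 0, 0, 0, 0, 1], [0.019, 0.007, 0, 0, 0, 0, 1], [0.028, 0.011, 0, 0, 0, 0, 1], [0.037, 0.014, 0, 0, 0, 0, 1], [0.037, 0.014, 0, 0, 0, 0, 1]]}}

```text
time_s: 5.78
tcp_pos: [0.5938, -0.0334, 0.0869]
ee_rot: [-1.427, 0.776, -0.779]
contact_force: [2.2, -4.6, -1.4]
opening: 0.0881
```

```bash
python3 - <<'E'
from h import *
o,M=tool(); z=M[:,2]; print(o['tcp_pos'],w2b(o['tcp_pos'][:2]),o['contact_force'])
for c in ('side','wrist'): snap(c,c+'5.png')
a=cv2.imread('pics/side5.png')[90:290,180:400]; cv2.imwrite('pics/side5c.png',cv2.resize(a,(660,600),interpolation=cv2.INTER_CUBIC))
E
```

```text
[ 0.59379926 -0.03335725  0.0868709 ] [0.00980602 0.02637985] [ 2.249146   -4.58840059 -1.36848454]
```

View pics/side5c.png

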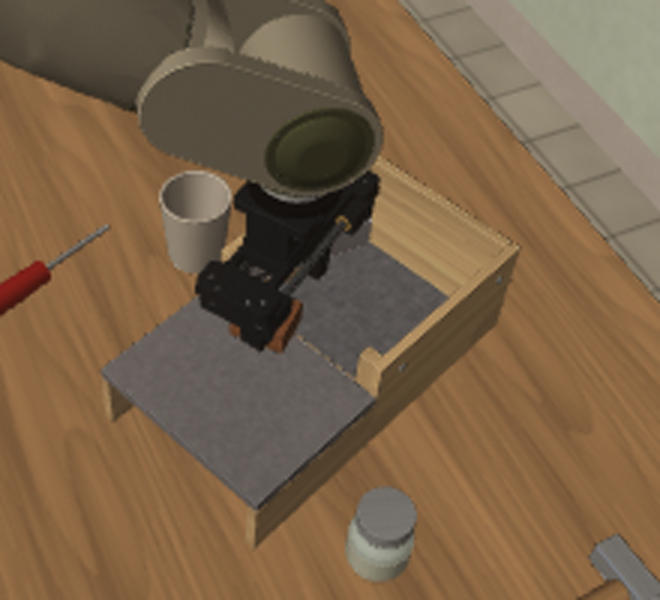

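View pics/wrist5.png

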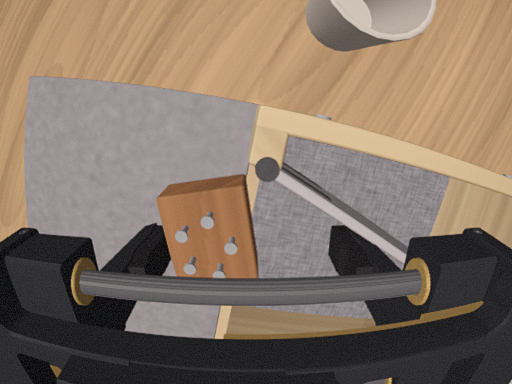

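```bash
cat >> h.py <<'E'
def wray(ci,px,z):
    K=ci['mtx']; x=(px[0]-K[0,2])/K[0,0]; y=(px[1]-K[1,2])/K[1,1]; r=np.hypot(x,y)
    d=ci['R'].T@np.array([np.sin(r)*x/r,np.sin(r)*y/r,np.cos(r)]); c=-ci['R'].T@ci['t']
    return c+d*(z-c[2])/d[2]
E
python3 - <<'E'
from h import *
ci=camera_info('wrist')
a=cv2.imread('pics/wrist5.png')[80:320,130:350]; cv2.imwrite('pics/w5c.png',cv2.resize(a,(550,600),interpolation=cv2.INTER_CUBIC))
print(ci['mtx'][0], -ci['R'].T@ci['t'])
for n,p,z in (('postcorner? ',(262,105),.115),('hinge',(267,169),.115),('tl',(162,199),.101),('tr',(243,188),.101),('deckbackleft',(30,77),.075),('br',(257,278),.101),('bl',(180,278),.101)):
    print(n,np.round(w2b(wray(ci,p,z)[:2])*1000,1))
E
```

```text
[297.31863964   0.         250.25883255] [0.55343884 0.02774407 0.2327494 ]
postcorner?  [-1.5 98.5]
hinge [ 6.  73.7]
tl [-38.5  46.3]
tr [-1.4 59.8]
deckbackleft [-148.7   96.2]
br [15.5 13.2]
bl [-24.5   3.7]
```

View pics/w5c.png

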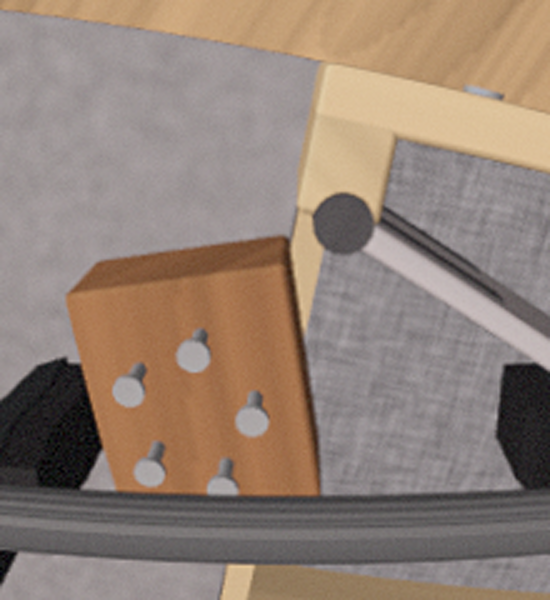

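Call:
{"name": "move_arm", "arguments": {"targets": [[-0.008, -0.003, 0, 0, 0, 0, 1], [-0.009, 0.001, 0, 0, 0, -0.05, 1], [-0.011, 0.005, 0, 0, 0, -0.1, 1], [-0.012, 0.009, 0, 0, 0, -0.14, 1], [-0.012, 0.009, 0, 0, 0, -0.14, 1]]}}

```text
time_s: 6.5
tcp_pos: [0.5807, -0.0241, 0.0871]
ee_rot: [-1.384, 0.885, -0.885]
contact_force: [-3.5, -5.7, 1.8]
opening: 0.0877
```

```bash
python3 - <<'E'
from h import *
o,M=tool(); z=M[:,2]; print(o['tcp_pos'],w2b(o['tcp_pos'][:2]),o['contact_force'],np.degrees(np.arctan2(z[1],z[0]))-20.8)
snap('wrist','wrist6.png')
E
```

```text
[ 0.58073031 -0.02407607  0.08711305] [0.00088465 0.03969701] [-3.46399734 -5.68921241  1.79037359] 3.980889296751709
```

View pics/wrist6.png

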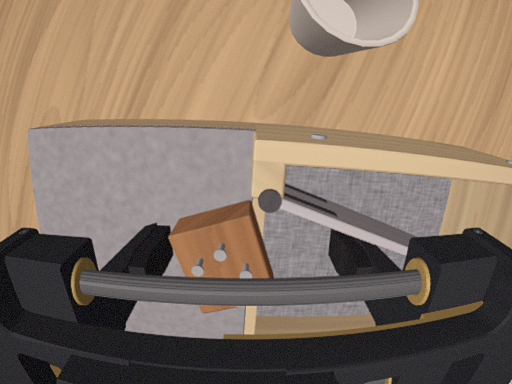

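Call:
{"name": "move_arm", "arguments": {"targets": [[0.005, 0.002, 0, 0, 0, 0, 1], [0.009, 0.003, 0, 0, 0, 0, 1], [0.014, 0.005, 0, 0, 0, 0, 1], [0.014, 0.005, 0, 0, 0, 0, 1]]}}

```text
time_s: 7.05
tcp_pos: [0.595, -0.0191, 0.0868]
ee_rot: [-1.383, 0.885, -0.885]
contact_force: [-1.0, -4.7, -1.3]
opening: 0.0882
```

```bash
python3 - <<'E'
from h import *
o,M=tool(); z=M[:,2]; print(o['tcp_pos'],w2b(o['tcp_pos'][:2]),o['contact_force'],np.degrees(np.arctan2(z[1],z[0]))-20.8)
snap('wrist','wrist7.png')
E
```

```text
[ 0.59503684 -0.01907881  0.08678523] [0.01603332 0.03928823] [-1.03799552 -4.70147994 -1.25137944] 3.9957195150009994
```

View pics/wrist7.png

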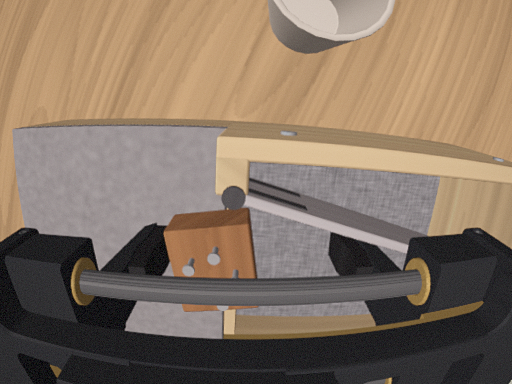

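```bash
python3 - <<'E'
from h import *
ci=camera_info('wrist')
a=cv2.imread('pics/wrist7.png')[120:330,130:350]; cv2.imwrite('pics/w7c.png',cv2.resize(a,(628,600),interpolation=cv2.INTER_CUBIC))
E
```

```text
(no output)
```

View pics/w7c.png

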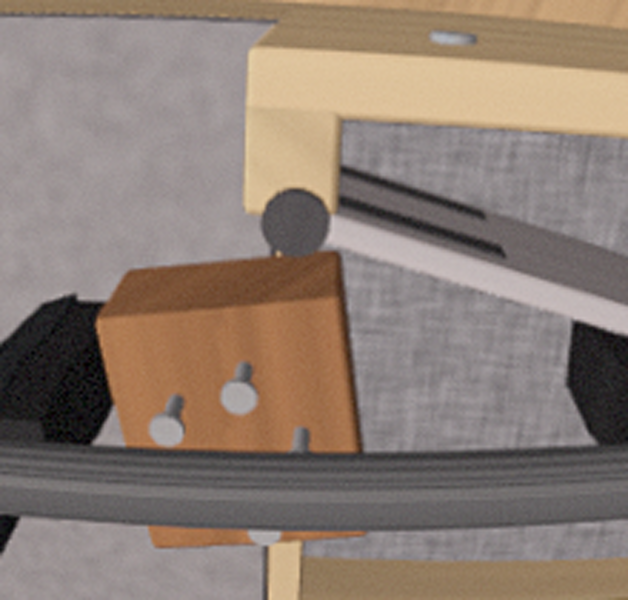

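```bash
python3 - <<'E'
from h import *
ci=camera_info('wrist')
F=lambda u,v:(130+u/2.855,120+v/2.857)
for n,p,z in (('hinge',(295,222),.115),('flapA',(335,248),.115),('flapB',(620,331),.115),('tl',(98,320),.101),('tr',(340,297),.101),('br',(362,535),.101),('bl',(152,547),.101),('base tr',(340,252),.075),('post in',(245,212),.115),('post in2',(338,212),.115)):
    print(n,np.round(w2b(wray(ci,F(*p),z)[:2])*1000,1))
E
```

```text
hinge [ 6.  73.4]
flapA [12.1 69.8]
flapB [58.1 58.6]
tl [-28.3  48.2]
tr [13.7 56.1]
br [21.4  5.5]
bl [-20.2  -2.1]
base tr [13.7 54.7]
post in [-1.4 74.4]
post in2 [12.2 75.3]
```

Call:
{"name": "move_arm", "arguments": {"targets": [[0.006, 0.002, 0, 0, 0, 0, 1], [0.012, 0.003, 0, 0, 0, 0, 1], [0.017, 0.005, 0, 0, 0, 0, 1], [0.017, 0.005, 0, 0, 0, 0, 1]]}}

```text
time_s: 7.6
tcp_pos: [0.6128, -0.0137, 0.0868]
ee_rot: [-1.383, 0.884, -0.885]
contact_force: [1.5, -3.3, -1.1]
opening: 0.0882
```

```bash
python3 - <<'E'
from h import *
o,M=tool(); z=M[:,2]; print(o['tcp_pos'],w2b(o['tcp_pos'][:2]),o['contact_force'],np.degrees(np.arctan2(z[1],z[0]))-20.8)
snap('wrist','wrist8.png')
E
```

```text
[ 0.61275856 -0.01370319  0.08675084] [0.03450897 0.03802039] [ 1.50127237 -3.28822432 -1.07637242] 4.0155328502689756
```

View pics/wrist8.png

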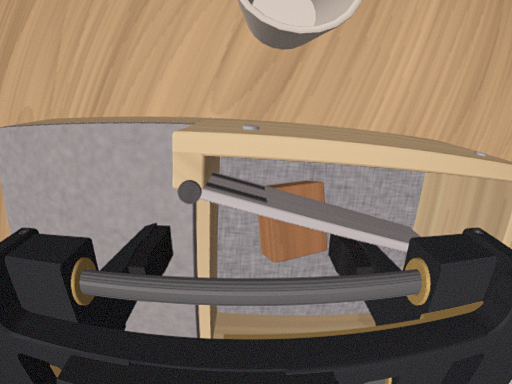

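Call:
{"name": "move_arm", "arguments": {"targets": [[-0.02, -0.008, 0, 0, 0, 0, 1], [-0.04, -0.015, 0, 0, 0, 0, 1], [-0.06, -0.023, 0, 0, 0, 0, 1], [-0.08, -0.03, 0, 0, 0, 0, 1], [-0.1, -0.038, 0, 0, 0, 0, 1]]}}

```text
time_s: 8.28
tcp_pos: [0.5115, -0.0516, 0.0868]
ee_rot: [-1.383, 0.884, -0.884]
contact_force: [-0.0, -0.2, 1.3]
opening: 0.0884
```

Call:
{"name": "move_arm", "arguments": {"targets": [[-0.005, -0.002, 0.04, 0, 0, 0, 1], [-0.005, -0.002, 0.09, 0, 0, 0, 1], [-0.02, 0.05, 0.12, 0, 0, 0, 1], [-0.04, 0.1, 0.12, 0, 0, 0, 1], [-0.06, 0.15, 0.12, 0, 0, 0, 1]]}}

```text
time_s: 8.9
tcp_pos: [0.4513, 0.1, 0.2072]
ee_rot: [-1.382, 0.884, -0.885]
contact_force: [0.8, 0.1, -0.4]
opening: 0.0884
```

Call:
{"name": "move_arm", "arguments": {"targets": [[-0.02, 0.05, 0.0, 0, 0, 0, 1], [-0.04, 0.1, 0, 0, 0, 0, 1], [-0.06, 0.15, 0, 0, 0, 0, 1], [-0.06, 0.15, 0, 0, 0, 0, 1]]}}

```text
time_s: 9.4
tcp_pos: [0.3904, 0.2509, 0.2068]
ee_rot: [-1.384, 0.881, -0.88]
contact_force: [-0.5, -0.0, -0.1]
opening: 0.0885
```

```bash
python3 - <<'E'
from h import *
o,M=tool(); print(o['tcp_pos'],o['contact_force'],o['time_s'])
for c,(a,b) in (('side',(90,180)),('top',(80,180))):
    im=snap(c,c+'9.png'); ci=camera_info(c)
    q=cv2.cvtColor(im,cv2.COLOR_RGB2BGR)[a:a+200,b:b+220]; cv2.imwrite(f'pics/{c}9c.png',cv2.resize(q,(660,600),interpolation=cv2.INTER_CUBIC))
    for n in ['bin','flap_edge','offcut','nail_jar','brush_mug','screwdriver','hammer']:
        for r in pinpoint(c,n)[:1]: print(c,n,round(r['confidence'],2),np.round(toW(ci,r['location']),3))
E
```

```text
[0.39042602 0.25088068 0.20684235] [-0.51855179 -0.0154754  -0.06201706] 9.4
side bin 0.82 [ 0.687 -0.022  0.007]
side flap_edge 0.69 [ 0.621 -0.109  0.098]
side offcut 0.58 [0.685 0.006 0.029]
side nail_jar 0.95 [ 0.584 -0.251  0.003]
side brush_mug 0.77 [0.578 0.126 0.   ]
side screwdriver 0.52 [ 0.419  0.155 -0.   ]
side hammer 0.8 [ 0.643 -0.375  0.001]
top bin 0.93 [ 0.681 -0.024  0.012]
top flap_edge 0.59 [ 0.622 -0.108  0.101]
top offcut 0.75 [0.684 0.013 0.025]
top nail_jar 0.6 [ 0.583 -0.252  0.   ]
top brush_mug 0.7 [ 0.572  0.128 -0.   ]
top screwdriver 0.8 [0.421 0.153 0.   ]
top hammer 0.9 [ 0.639 -0.365 -0.003]
```

View pics/side9c.png

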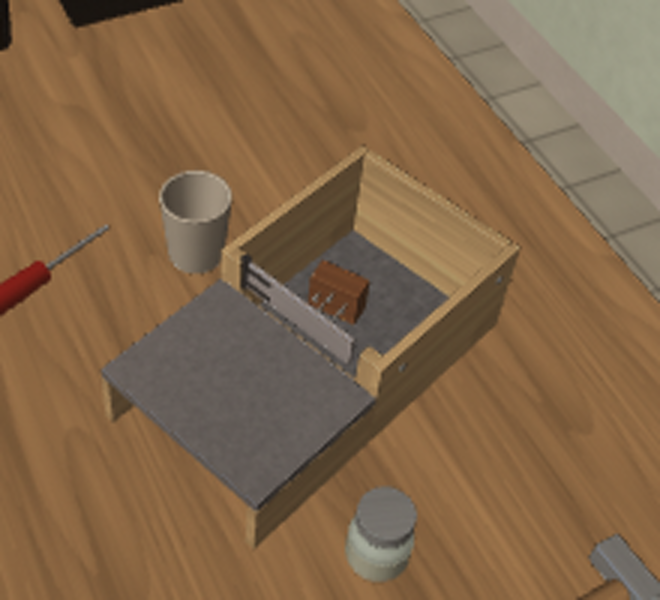

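View pics/top9c.png

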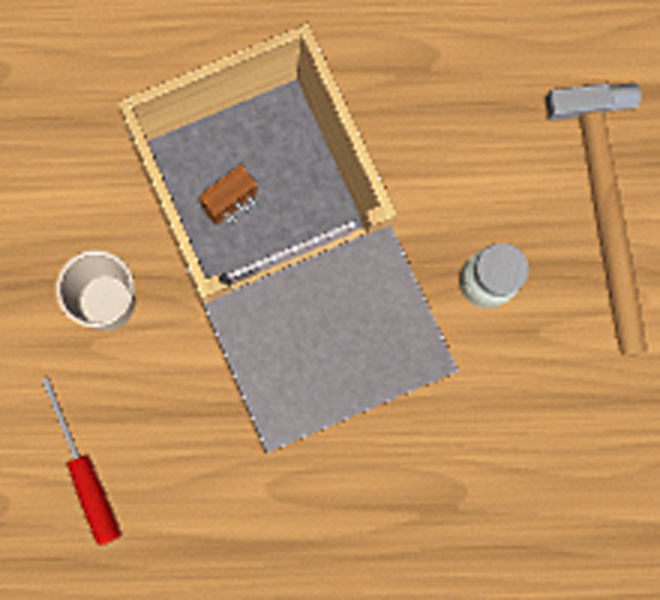

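The offcut lies on its edge in the bin, clear of the flap. The flap is shut, the bystanders haven't moved, and the arm is clear of everything.

```bash
python3 -c "
from plant import *
print(sign_off())"
```

```text
the job is handed in; nothing more can be done
None
```

The offcut is in the scrap bin and the flap is shut again. I handed the job in at about 10 s of the 35 s allowed. `sign_off()` gives no verdict, so I don't have a judged result.

**What I did:** I lowered the open gripper with one finger ahead of the offcut and one behind it. The front finger pushed the flap open and held it while the rear finger pushed the offcut over the sill. The offcut was never gripped or lifted. The fingers then backed out, so the flap closed behind them, and the arm moved clear.

**Last checks:**
- **Offcut:** both cameras show it on its edge on the bin floor, well below and clear of the flap.
- **Flap:** it reads shut. Its free end is back where the first side view had it, within about 3 mm.
- **Bystanders:** the jar, cup, screwdriver and hammer are within 5 mm of their first readings, which is about the error of the measurement.
- **Forces:** the highest tool force I read was about 10 N. I only read it at the end of each move.

**What went off plan or disagreed:**
- **Early contact with the offcut:** the fingers started 105 mm apart at most, so the rear finger slid the offcut about 30 mm along the deck before the front finger reached the flap.
- **Drift towards the hinge:** the offcut turned left as it neared the gateway. I backed off about 8 mm with the flap still held, turned the gripper 8° and finished the push. The closest gap I measured between offcut and flap was about 13 mm. I have no picture of the drop itself, only just before and after.
- **Box position:** my first estimate differed by about 3.5 mm sideways from what the wrist camera later showed. The path had enough room for that.
- **One false detection:** the first top-view reading of the flap edge landed on the hammer. I ignored it.

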